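# Hang two solar shingles on the test roof

### The job

Finish the little solar test roof: hang the green-ribbed shingle on the lower of the two free battens, overlapping the fixed bottom shingle, then the orange-ribbed one on the upper batten, overlapping the green one. Lay each a little too high, slide it down the slope until its nib catches behind the batten, and prove the catch with a light downhill pull of about half a kilo (5 N), held for a moment, without shifting the lightly clamped batten; leave both lying flat and square, in line with the bottom one, and do not disturb the other things on the bench.

Things in the scene. Friction and masses are not known exactly. Their poses are not given: they have to be found in the camera images.
- roof: plywood test roof, fixed; deck 320 mm up the slope, 150 mm wide, rising at 20 degrees towards +x; y along the eave, z up; origin on the bench under its middle. A hung shingle lies on its batten and, at its lower edge, on the shingle below, nib behind the batten: then it is inclined about 16.4 degrees (3.6 less than the deck)
- eave (a point): middle of the lower edge of the deck's surface, on the roof's centre line, 30 mm above the bench; axes as the roof's (not tilted). A shingle like the loose ones, without rib, is fixed at the bottom of the deck, centred, its lower edge 5 mm up the slope from here
- lower_zone (a point): point on the deck's surface, centre line, 197 mm up the slope from the eave; axes as the roof's. The lower batten (across the deck, 14 mm wide, 10 mm high, red ends, 7 mm high aluminium catch strip on its up-slope face) was lightly clamped by hand: its up-slope face is within 10 mm of this point up or down the slope; exactly where must be felt. Held by friction, it slips beyond about 8 N
- upper_zone (a point): the same for the upper batten: 277 mm up the slope from the eave, up-slope face of the batten within 10 mm of this point up or down the slope
- green_rib (a point): centre of the green grip rib (46 mm long in x, 14 wide in y, 26 high) on a dark solar shingle 120 mm long (x), 110 wide (y), 5 thick, about 0.22 kg. This point is 35 mm up from the shingle's lower edge and 18 mm above the plate's underside; z is normal to the plate, +x points to the nib end. Starts flat on a black foam cradle 30 mm high
- green_nib (a point): middle of the bottom edge of the hooking face of the green shingle's nib: a bar under its upper end, 100 mm wide, 6 thick, 8 deep below the plate. The hooking face looks to -x, 112 mm from the lower edge: this point is 77 mm further along +x and 26 mm below the rib's centre. Starts hanging over the cradle's end
- orange_rib (a point): centre of the orange grip rib on the second shingle, in all else like the green one, on a second such cradle
- orange_nib (a point): the same point on the orange shingle's nib as green_nib on the green one's
Things that resemble listed ones, but are neither listed nor needed, are in the scene too. Leave any purple or turquoise look-alike of the part that bears green_rib alone.

How it is judged:
By the outcome, as a careful person would: the job done as asked, in the order asked, and still so for the second after the job is handed in, with the robot touching nothing.
It also fails if it takes over 70 s, if anything falls off the work surface, if the arm or the gripper's body presses on something with over 40 N, if the wrist force passes 120 N, or if a joint passes its speed limit or range.

### The arm

A 6-joint arm with a two-finger parallel gripper is mounted at the origin on the work surface. World frame = base frame: x ahead of the robot, y to its left, z up, the work surface at z = 0. Lengths are in m, angles in rad, forces in N, time in s.
With the tool pointing down it reaches from about 0.35 to 0.975 m from the base axis. Payload 4.9 kg.
Tool frame: the origin (TCP) lies at the very end of the fingers, on their centre line; the grasp point (between the pads) lies 19 mm behind it (ctrl.grip_point_offset is the distance from the TCP to the grasp point, in m); z points along the fingers, y is the line along which they close (so a half turn about z gives the same grasp; the last joint's range is limited). The gripper opens to 85 mm and grips with 20 to 120 N. Pads are 22 mm wide; open, the fingers measure 114 mm over their backs; the gripper's body (76 mm by 85 mm) begins 54 mm behind the grasp point. The pads swing forward as they close: fully open they stand 13 mm farther back than shut.
Start: joints at [1.063, 0.053, 1.613, -0, 1.476, -0.119], TCP at [0.237, 0.578, 0.231] pointing down, gripper open.
Joint ranges: [-3.01, 3.01], [-1.01, 2.22], [0.06, 2.58], [-1.02, 4.17], [0.09, 2.62], [-3.14, 3.14]. Speed limits (rad/s): [2.57, 2.57, 3.14, 3.14, 3.14, 3.14].

### API

Orientations are given as a rotation vector (axis times angle).
In Python, from station import ctrl gives the robot as it stands.
- The arm moves only by the tool send_rows, never from a script. Its argument "rows" is a list of rows, each a list of 3 entries, a list of its own where there are three numbers: the finger opening in cm, from 0 to 8.54, then the shift along the tool's x, y, z in cm, then the turn about the tool's z in degrees. A call has 1 to 10 rows; each row shifts and turns the commanded pose from where the row before left it, along the tool's axes as they then stand; what a row does not reach is not made up. A row lasts 1/8 s, in which the tool goes at most 62.5 mm and 10.7 degrees, less where a joint would pass 70% of its speed; a pose out of reach is approached as far as the arm can. A call with a gripper value outside its range is refused whole. The fingers move at their own pace and stop on an object; "newtons" is the grip in N (left out, the last holds). Time passes only in rows, so rows that do not move let the fingers close. It gives the time, the measured TCP pose, the force, the opening and the grip force at its end, in the units of the state.
- ctrl.get_obs(): the state, without advancing time (a new reading comes with each control period).
- ctrl.get_image(name): name is "scene" or "side" or "wrist"; returns a dict with "frame" (400x640x3 uint8, red, green, blue), "range_z" (400x640 float32, m along the optical axis (not along the pixel's ray), 0 where there is no reading), "fx", "fy", "cx", "cy" (pixels), "cam_to_world" (4x4, takes a point from camera to world coordinates). Camera axes: x right, y down, z forward; pixel columns grow to the right and rows downward; lengths in m; the calibration is good to about 2 mm. A picture is of the moment at which its call begins.
- ctrl.finish_job(): hands the job in; it is judged then, once.
The state is a dict: "t": time; "q": joint angles; "dq": joint speeds; "effort": joint torques, N m; "tool_pos": TCP position; "tool_rot": TCP orientation; "contact_force": force on the tool from outside, world axes, zero at the start; "wrist_torque": the same for the moment, N m; "opening": finger opening in m; "grip_force": force on a finger pad.
Only numpy, scipy, OpenCV 4.12 (cv2) and the standard library are available. Lean on these libraries where they do the work, as an engineer would, in place of code of your own. Each camera call takes 0.05 s, during which the arm holds its last target. There are 200 camera calls.

## Working session

There is one attempt and no reset: what is moved stays moved. The work goes in short steps, Python scripts to look and compute and a tool call to move; the robot and the scene stay as the last step left them, time stands still between calls to the robot, and variables do not carry over. Pictures are saved under pics/ and viewed, at most 10 in all, crops included, and the job is handed in when it is done.

Besides the shell and the picture viewer there is one more tool, called after ">>>" as name([rows], argument=value, ...), one row to a line, values as JSON. send_rows: Moves the arm, as the interface text tells. Its arguments: {"type":"object","properties":{"rows":{"type":"array","items":{"type":"array"}},"newtons":{"type":"number"}},"required":["rows"]}

```bash
ls; mkdir -p pics
python3 - <<'E'
from station import ctrl
import cv2,numpy as np
for n in("scene","side"):
    d=ctrl.get_image(n);cv2.imwrite(f"pics/{n}0.png",d["frame"][:,:,::-1]);np.savez(f"pics/{n}0.npz",**d)
    print(n,d["fx"],d["cx"],d["cy"],np.round(d["cam_to_world"],3))
print(ctrl.get_obs())
E
```

```text
pics
scene 500.50538827497434 322.4221516352748 196.74881940015325 [[ 0.05   0.841 -0.539  1.187]
 [ 0.999 -0.045  0.022  0.069]
 [-0.005 -0.539 -0.842  1.119]
 [ 0.     0.     0.     1.   ]]
side 410.2219978704626 321.7392639915476 193.88127388080977 [[ 0.715 -0.494  0.495 -0.113]
 [-0.699 -0.493  0.518 -0.585]
 [-0.012 -0.717 -0.697  1.015]
 [ 0.     0.     0.     1.   ]]
{'t': 0.1, 'q': array([ 1.06300869e+00,  5.32787251e-02,  1.61414696e+00, -2.85373936e-05,
        1.47603359e+00, -1.19002144e-01]), 'dq': array([ 0.0007708 ,  0.0007363 , -0.00283566,  0.00057572,  0.00156343,
       -0.00012233]), 'effort': array([ 1.27878036e-03, -3.94899881e+01, -3.71365857e+01,  2.34805259e-05,
        3.93164344e-03,  4.42233727e-06]), 'tool_pos': array([0.23664494, 0.57785185, 0.2301993 ]), 'tool_rot': array([-6.06753444e-01, -3.08188273e+00,  2.80253122e-03]), 'contact_force': array([ 0.02462732, -0.27271818,  0.69725635]), 'wrist_torque': array([-0.05472982,  0.00122041, -0.01127487]), 'grip_force': 0.0, 'opening': 0.08570193452907186}
```

View pics/scene0.png

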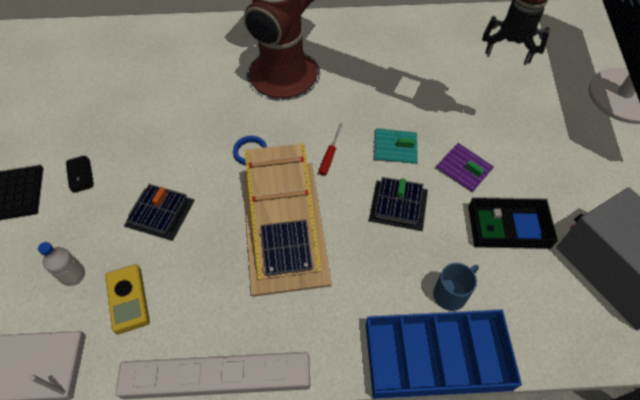

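View pics/side0.png

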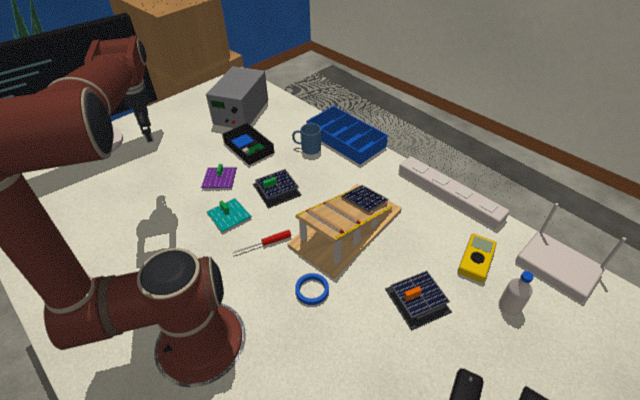

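Candidates for the green-ribbed shingle in the scene view are turquoise (404,143), purple (466,167) and the dark plate at (400,190). By the description it is the dark plate at (400,190). The orange one is at (160,200). The roof is at (285,220), with its eave at the far end, so its +x points towards the robot.

```bash
cat > h.py <<'E'
import numpy as np,cv2
def world(d,mask):
    v,u=np.nonzero(mask&(d["range_z"]>0));z=d["range_z"][v,u]
    c=np.c_[(u-d["cx"])/d["fx"]*z,(v-d["cy"])/d["fy"]*z,z]
    T=d["cam_to_world"];return c@T[:3,:3].T+T[:3,3],np.c_[u,v]
def hsv(d): return cv2.cvtColor(np.ascontiguousarray(d["frame"]),cv2.COLOR_RGB2HSV).astype(int)
def box(d,x0,y0,x1,y1):
    m=np.zeros(d["frame"].shape[:2],bool);m[y0:y1,x0:x1]=1;return m
def plane(P,it=3):
    k=np.ones(len(P),bool)
    for _ in range(it):
        A=np.c_[P[:,:2],np.ones(len(P))];s=np.linalg.lstsq(A[k],P[k,2],rcond=None)[0];r=P[:,2]-A@s;k=abs(r)<.003
    return s,k.mean()
def proj(d,p):
    T=d["cam_to_world"];c=(np.asarray(p)-T[:3,3])@T[:3,:3];return np.array([d["cx"]+d["fx"]*c[0]/c[2],d["cy"]+d["fy"]*c[1]/c[2]])
E
python3 - <<'E'
from h import *
ims={n:dict(np.load(f"pics/{n}0.npz")) for n in("scene","side")}
B={"scene":dict(g=(380,165,435,232),o=(120,175,200,245),r=(235,135,335,295)),"side":dict(g=(248,160,305,210),o=(380,265,455,330),r=(285,178,405,285))}
for n,d in ims.items():
    H=hsv(d);h,s,v=H[...,0],H[...,1],H[...,2]
    for nm,rng in(("g",(45,75)),("o",(5,16))):
        m=(h>=rng[0])&(h<=rng[1])&(s>150)&(v>70)&box(d,*B[n][nm]);P,uv=world(d,m)
        print(n,nm,len(P),P.mean(0).round(4),P.min(0).round(4),P.max(0).round(4),"top",P[P[:,2]>np.percentile(P[:,2],95)-.008].mean(0).round(4),uv.mean(0))
    m=((h<8)|(h>172))&(s>130)&(v>60)&box(d,*B[n]["r"]);c,l,st,ce=cv2.connectedComponentsWithStats(m.astype(np.uint8))
    for i in range(1,c):
        if st[i,4]>2: P,_=world(d,l==i);print(n,"red",ce[i].round(1),st[i,4],P.mean(0).round(4) if len(P) else 0)
    m=(h>8)&(h<28)&(v>90)&box(d,*B[n]["r"]);P,uv=world(d,m);k=P[:,2]>.035;S,f=plane(P[k],5);print(n,"deck slope",np.degrees(np.arctan(np.hypot(*S[:2]))),"updir yaw",np.degrees(np.arctan2(S[1],S[0])),S,f,P[k].min(0),P[k].max(0))
g=ims["scene"]["frame"][130:235,370:500];o=ims["scene"]["frame"][175:245,120:200];r=ims["scene"]["frame"][135:300,235:335]
z=lambda a:cv2.resize(a,None,fx=300/a.shape[0],fy=300/a.shape[0],interpolation=cv2.INTER_CUBIC)
cv2.imwrite("pics/c1.png",np.hstack([z(g),z(r)])[:,:800,::-1])
E
```

```text
scene g 64 [0.489  0.299  0.0596] [0.4684 0.2907 0.0544] [0.5067 0.3079 0.0649] top [0.4892 0.299  0.0596] [401.421875 186.546875]
scene o 164 [ 0.4816 -0.3165  0.0536] [ 0.4453 -0.3402  0.031 ] [ 0.5029 -0.3031  0.0652] top [ 0.4807 -0.3168  0.0602] [158.96341463 196.29268293]
scene red [326.7 160.2] 221 [0.3669 0.1156 0.0221]
scene red [301.5 158.5] 8 [0.4393 0.049  0.1298]
scene red [250.2 164.6] 8 [ 0.4515 -0.0769  0.1293]
scene red [305.6 192. ] 8 [0.5192 0.0556 0.1003]
scene red [253.9 198.6] 11 [ 0.5312 -0.0695  0.0998]
scene deck slope 19.826851766331686 updir yaw -174.8857785412855 [-0.35911627 -0.03214012  0.28285882] 0.6729074889867841 [ 0.39604486 -0.09021481  0.03501623] [0.70312074 0.08222494 0.14366059]
side g 91 [0.482  0.2998 0.0549] [0.4604 0.2916 0.0383] [0.504  0.3114 0.0671] top [0.4819 0.3008 0.0622] [269.13186813 181.86813187]
side o 150 [ 0.4744 -0.3159  0.0547] [ 0.4534 -0.3286  0.0352] [ 0.5155 -0.301   0.0652] top [ 0.4756 -0.3149  0.0614] [412.19333333 292.84666667]
side red [358.  221.5] 6 [ 0.5287 -0.0686  0.1029]
side red [287.1 233.7] 39 [0.389  0.1009 0.0215]
side red [341.3 231.1] 9 [ 0.4482 -0.076   0.1316]
side deck slope 18.07631537461404 updir yaw 179.1180821417868 [-0.32635424  0.00502376  0.26679181] 0.3700882117080994 [ 0.39178576 -0.26641046  0.0350074 ] [0.70569612 0.26673915 0.14349073]
```

View pics/c1.png

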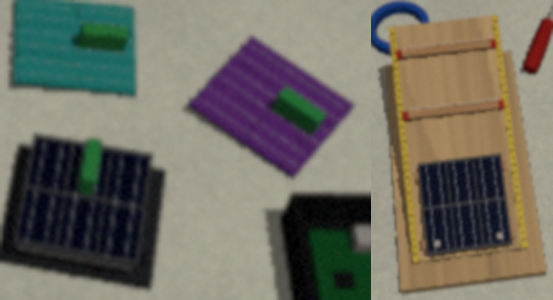

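```bash
cat >> h.py <<'E'
def rays(d,uv,p0,n):
    T=d["cam_to_world"];uv=np.asarray(uv,float)
    c=np.c_[(uv[:,0]-d["cx"])/d["fx"],(uv[:,1]-d["cy"])/d["fy"],np.ones(len(uv))]@T[:3,:3].T;o=T[:3,3]
    t=((np.asarray(p0)-o)@n)/(c@n);return o+c*t[:,None]
E
python3 - <<'E'
from h import *
for n,bx in(("scene",(235,135,335,295)),("side",(285,178,405,285))):
    d=dict(np.load(f"pics/{n}0.npz"));H=hsv(d);h,s,v=H[...,0],H[...,1],H[...,2];b=box(d,*bx)
    P,uv=world(d,b&(h>8)&(h<30)&(v>90));
    S=plane(P[P[:,2]>.05],1)[0]
    nrm0=np.array([.342*np.cos(np.radians(5.2)),.342*np.sin(np.radians(5.2)),.9397])  # normal leans away from up-slope
    off=np.median(P[P[:,2]>.045]@nrm0);print(n,"plane offset",off,"MAD",np.median(abs(P[P[:,2]>.045]@nrm0-off)))
    y=b&(h>18)&(h<32)&(s>140)&(v>110);uv=np.argwhere(y)[:,::-1];Q=rays(d,uv,nrm0*off,nrm0)
    X=-np.array([np.cos(np.radians(5.2)),np.sin(np.radians(5.2))]);Y=np.array([-X[1],X[0]])
    a=Q[:,:2]@X;c=Q[:,:2]@Y
    med=(c.min()+c.max())/2
    for k in(c<med,c>=med):
        p=np.polyfit(a[k],c[k],1);k2=k&(abs(c-np.polyval(p,a))<.006);p=np.polyfit(a[k2],c[k2],1);print(" edge",k2.sum(),"c at lower zone",np.polyval(p,-.51),"slope deg",np.degrees(p[0]),"a range",a[k2].min(),a[k2].max())
    # dark plate on roof
    m=(b&(v<75)&(s>30)).astype(np.uint8);m=cv2.morphologyEx(m,cv2.MORPH_OPEN,np.ones((3,3)));k,l,st,ce=cv2.connectedComponentsWithStats(m);
    for i in range(1,k):
        if st[i,4]>300:
            uv=np.argwhere(l==i)[:,::-1];Q=rays(d,uv,nrm0*(off+.012),nrm0);A=np.c_[Q[:,:2]@X,Q[:,:2]@Y].astype(np.float32);print(" dark",ce[i],st[i,4],cv2.minAreaRect(A),A.min(0),A.max(0),Q[:,2].min(),Q[:,2].max())
# loose plates
d=dict(np.load("pics/scene0.npz"));H=hsv(d);h,s,v=H[...,0],H[...,1],H[...,2]
for nm,bx,rg in(("g",(365,165,440,235),(45,75)),("o",(115,170,200,245),(5,16))):
    b=box(d,*bx);m=b&(h>rg[0])&(h<rg[1])&(s>150)&(v>80)
    uv=np.argwhere(m)[:,::-1];Q=rays(d,uv,[0,0,.061],np.array([0,0,1.]));print(nm,"rib",cv2.minAreaRect(Q[:,:2].astype(np.float32)))
    for y,x in((bx[1]+40,0),):pass
    m=b&(h>105)&(h<130)&(s>60)&(v>20)
    uv=np.argwhere(m)[:,::-1];Q=rays(d,uv,[0,0,.035],np.array([0,0,1.]));print(nm,"plate",m.sum(),cv2.minAreaRect(Q[:,:2].astype(np.float32)))
E
```

```text
scene plane offset 0.26772465774455334 MAD 0.001921576216088211
 edge 402 c at lower zone -0.016221969368820754 slope deg -0.08108702890621552 a range -0.7015013957678159 -0.40343522431165146
 edge 450 c at lower zone 0.12504526677803923 slope deg -0.18399534156762837 a range -0.7018337662096273 -0.40243877092375324
 dark [285.61273754 246.0482794 ] 1947 ((-0.6427953839302063, 0.05526646599173546), (0.10806296020746231, 0.10623209923505783), 89.44253540039062) [-0.6959483   0.00107696] [-0.5898204   0.10957709] 0.04438688486645881 0.08301171762546855
side plane offset 0.26948833735556377 MAD 0.001653152519573986
 edge 92 c at lower zone -0.017246742369292696 slope deg 0.3945125378434801 a range -0.6857397979432106 -0.39806925104443597
 edge 199 c at lower zone 0.1231961185024479 slope deg 0.01476494802573079 a range -0.704760130993313 -0.3971192095680916
g rib ((0.4891319274902344, 0.29885703325271606), (0.011716153472661972, 0.040099289268255234), 75.46906280517578)
g plate 1085 ((0.5097535252571106, 0.2935751676559448), (0.10407430678606033, 0.10917474329471588), 74.4818115234375)
o rib ((0.48556315898895264, -0.3138669431209564), (0.024021033197641373, 0.04946037381887436), 69.15811920166016)
o plate 1107 ((0.5022874474525452, -0.32644233107566833), (0.10370314866304398, 0.10916247963905334), 69.04671478271484)
```

>>> send_rows([
  [4, [-4.2, -2.04, 0], 0],
  [4, [-4.2, -2.04, 0], 0],
  [4, [-4.2, -2.04, 0], 0],
  [4, [-4.2, -2.04, 0], 0],
  [4, [-4.2, -2.04, 0], 0],
  [4, [-4.2, -2.04, 0], 0],
  [4, [-4.2, -2.04, 0], 0],
  [4, [-4.2, -2.04, 0], 0],
  [4, [0, 0, 0], -7],
  [4, [0, 0, 0], 0],
], newtons=60)

```text
t: 1.35
tool_pos: [0.486, 0.2994, 0.2307]
tool_rot: [-0.421, -3.112, 0.001]
contact_force: [0.7, 0.0, -0.2]
opening: 0.0399
grip_force: 0.0
```

```bash
cat >> h.py <<'E'
from scipy.spatial.transform import Rotation as R
def pose(o):
    M=R.from_rotvec(o["tool_rot"]).as_matrix();return o["tool_pos"],M,np.degrees(np.arctan2(M[1,0],M[0,0]))
def to(o,p,psi):
    t,M,y=pose(o);print("tcp",t.round(4),"yaw",y.round(2),"q6",np.degrees(o["q"][5]).round(1),"F",o["contact_force"].round(2),"open",round(o["opening"],4),"grip",round(o["grip_force"],1))
    if p is not None: print("  shift cm",((np.asarray(p)-t)@M*100).round(2),"turn",round((y-psi+180)%360-180,2))
E
python3 - <<'E'
from station import ctrl
from h import *
d=ctrl.get_image("wrist");np.savez("pics/w1.npz",**d);cv2.imwrite("pics/w1.png",d["frame"][:,:,::-1])
to(ctrl.get_obs(),None,0);print(d["cam_to_world"].round(3),d["fx"])
H=hsv(d);h,s,v=H[...,0],H[...,1],H[...,2]
m=(h>45)&(h<75)&(s>150)&(v>60)
k,l,st,ce=cv2.connectedComponentsWithStats(m.astype(np.uint8))
for i in range(1,k):
    if st[i,4]>100:
        P,uv=world(d,l==i);top=P[:,2]>np.percentile(P[:,2],95)-.006;Q=rays(d,uv[top],[0,0,.061],np.array([0,0,1.]));print(ce[i],st[i,4],np.percentile(P[:,2],[5,50,95]),cv2.minAreaRect(Q[:,:2].astype(np.float32)),Q.mean(0))
E
```

```text
tcp [0.4857 0.2998 0.2308] yaw 164.6 q6 -50.4 F [0.51 0.1  0.66] open 0.04 grip 0.0
[[ 0.266  0.923  0.278  0.415]
 [ 0.964 -0.255 -0.077  0.319]
 [ 0.     0.289 -0.957  0.375]
 [ 0.     0.     0.     1.   ]] 321.24357536133704
[514.27439024  50.67530488] 656 [0.03335015 0.03542589 0.03722119] ((0.41440722346305847, 0.49900877475738525), (0.03995737433433533, 0.01201410498470068), 44.30815887451172) [0.4141533  0.49882959 0.061     ]
[323.37693632 179.88296041] 581 [0.06160622 0.06276719 0.06389822] ((0.48339810967445374, 0.3033089339733124), (0.01298073586076498, 0.043932560831308365), 74.37677001953125) [0.48251138 0.30342113 0.061     ]
[525.07287449 203.97044534] 2470 [0.01085566 0.0120537  0.01324943] ((0.5598095655441284, 0.4973312020301819), (0.04649001732468605, 0.07304617762565613), 85.94879150390625) [0.56174972 0.49537818 0.061     ]
```

View pics/w1.png

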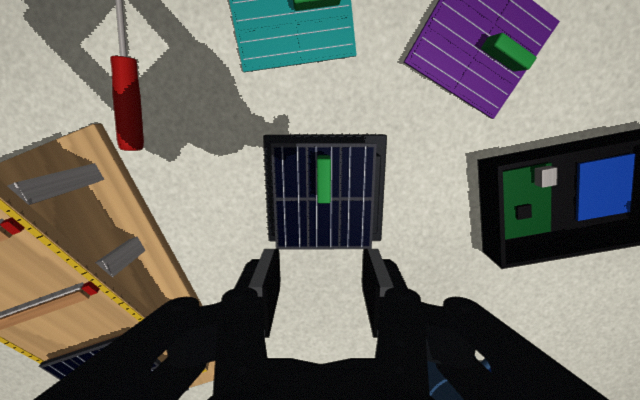

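Run:
```python
from station import ctrl
from h import *
to(ctrl.get_obs(),[.4907,.3010,.038],164.45)
```

```text
tcp [0.4857 0.2998 0.2308] yaw 164.6 q6 -50.4 F [0.51 0.1  0.66] open 0.04 grip 0.0
  shift cm [-0.46  0.26 19.28] turn 0.15
```

>>> send_rows([
  [4, [-0.46, 0.26, 4], 0],
  [4, [0, 0, 4.5], 0],
  [4, [0, 0, 4.5], 0],
  [4, [0, 0, 3.5], 0],
  [4, [0, 0, 1.8], 0],
  [4, [0, 0, 0.98], 0],
  [1, [0, 0, 0], 0],
  [1, [0, 0, 0], 0],
  [1, [0, 0, 0], 0],
  [1, [0, 0, 0], 0],
], newtons=80)

```text
t: 2.65
tool_pos: [0.4921, 0.3018, 0.04]
tool_rot: [0.417, 3.112, 0.002]
contact_force: [-0.4, 0.9, 3.7]
opening: 0.0124
grip_force: 79.4
```

>>> send_rows([
  [1, [0, 0, 0], 0],
  [1, [0, 0, -0.5], 0],
  [1, [0, 0, -1.5], 0],
  [1, [0, 0, -3], 0],
  [1, [0, 0, -4], 0],
  [1, [0, 0, -4], 0],
  [1, [0, 0, -4], 0],
  [1, [0, 0, 0], 0],
])

```text
t: 3.65
tool_pos: [0.4932, 0.3022, 0.2137]
tool_rot: [0.417, 3.106, 0.007]
contact_force: [0.1, -0.6, -1.1]
opening: 0.0123
grip_force: 78.8
```

Run:
```python
from station import ctrl
from h import *
to(ctrl.get_obs(),None,0)
for n in("wrist","side"):
    d=ctrl.get_image(n);np.savez(f"pics/{n}2.npz",**d);cv2.imwrite(f"pics/{n}2.png",d["frame"][:,:,::-1])
    H=hsv(d);h,s,v=H[...,0],H[...,1],H[...,2]
    m=(h>105)&(h<130)&(s>60)&(v>20)&(d["range_z"]>0);P,uv=world(d,m)
    k=(abs(P[:,0]-.51)<.09)&(abs(P[:,1]-.295)<.09)&(P[:,2]>.1)
    print(n,k.sum(),P[k].mean(0),plane(P[k])) if k.sum()>50 else print(n,k.sum())
```

```text
tcp [0.4932 0.3022 0.2137] yaw 164.72 q6 -50.6 F [ 0.06 -0.59 -1.14] open 0.0123 grip 78.8
wrist 9874 [0.49256995 0.3174818  0.21343218] (array([0.00600162, 0.00375402, 0.20689248]), np.float64(0.9620214705286612))
side 361 [0.50780826 0.28613593 0.2261663 ] (array([-0.10557348,  0.02086651,  0.26078389]), np.float64(0.3268698060941828))
```

The wrist view shows the green rib at (323,180) on the dark plate, with the nib end towards the image bottom. It is now gripped and lifted level, so I'll turn it to the roof heading.

>>> send_rows([
  [1, [0, 0, 0], 10],
  [1, [0, 0, 0], 10],
  [1, [0, 0, 0], 10],
  [1, [0, 0, 0], 10],
  [1, [0, 0, 0], 10],
  [1, [0, 0, 0], 10],
  [1, [0, 0, 0], 10],
  [1, [0, 0, 0], 10],
  [1, [0, 0, 0], 10],
  [1, [0, 0, 0], 10],
])

```text
t: 5.0
tool_pos: [0.4896, 0.3005, 0.2052]
tool_rot: [-2.658, -1.673, 0.008]
contact_force: [-0.2, -0.0, -1.5]
opening: 0.0125
grip_force: 78.7
```

>>> send_rows([
  [1, [0, 0, 0], 10],
  [1, [0, 0, 0], 10],
  [1, [0, 0, 0], 10],
  [1, [0, 0, 0], 10],
  [1, [0, 0, 0], 10],
  [1, [0, 0, 0], 9.6],
  [1, [0, 0, 0], 0],
])

```text
t: 5.88
tool_pos: [0.4898, 0.3006, 0.2057]
tool_rot: [3.137, 0.143, -0.007]
contact_force: [0.7, -0.3, -1.6]
opening: 0.0126
grip_force: 78.7
```

```bash
cat >> h.py <<'E'
X1=-np.array([np.cos(np.radians(5.07)),np.sin(np.radians(5.07))]);EAVE=np.array([.7041,.0090]);PSI=5.07
def tcp_for(L,k,dz): # nib hooking face above deck distance L; TCP k behind the face, dz above deck at L
    p=EAVE+X1*(L*np.cos(np.radians(20))-k);return [p[0],p[1],.03+L*np.sin(np.radians(20))+dz]
E
python3 - <<'E'
from station import ctrl
from h import *
o=ctrl.get_obs();p=tcp_for(.212,.068,.06);print(p);to(o,p,PSI)
E
```

```text
[np.float64(0.5733985458731012), np.float64(-0.0025958170210022592), np.float64(0.16250827038504176)]
tcp [0.4898 0.3006 0.2057] yaw 5.23 q6 108.9 F [ 0.71 -0.33 -1.64] open 0.0126 grip 78.7
  shift cm [ 5.57 30.95  4.34] turn 0.16
```

>>> send_rows([
  [1, [0.8, 4.4, 0], 0.16],
  [1, [0.8, 4.4, 0], 0],
  [1, [0.8, 4.4, 0], 0],
  [1, [0.8, 4.4, 0], 0],
  [1, [0.8, 4.4, 0], 0],
  [1, [0.8, 4.4, 0], 0],
  [0.9, [0.77, 4.5, 0], 0],
  [0.9, [0, 0, 2], 0],
  [0.9, [0, 0, 2], 0],
  [0.9, [0, 0, 0], 0],
])

```text
t: 7.12
tool_pos: [0.5709, -0.0004, 0.1644]
tool_rot: [-3.137, -0.139, 0.011]
contact_force: [0.1, 0.6, -3.3]
opening: 0.0125
grip_force: 78.9
```

Run:
```python
from station import ctrl
from h import *
o=ctrl.get_obs();p=tcp_for(.212,.068,.025);to(o,p,PSI)
for n in("side","scene"):
    d=ctrl.get_image(n);np.savez(f"pics/{n}3.npz",**d)
    if n=="side":cv2.imwrite("pics/side3.png",cv2.resize(d["frame"][120:300,240:450,::-1],None,fx=3,fy=3))
    H=hsv(d);h,s,v=H[...,0],H[...,1],H[...,2]
    m=(h>45)&(h<75)&(s>150)&(v>70)&box(d,230,100,430,300)
    P,uv=world(d,m);k=P[:,2]>.12;print(n,k.sum(),P[k].mean(0),P[k].min(0),P[k].max(0))
```

```text
tcp [ 5.709e-01 -4.000e-04  1.644e-01] yaw 5.09 q6 77.4 F [ 0.14  0.58 -3.3 ] open 0.0125 grip 78.9
  shift cm [0.26 0.24 3.69] turn 0.02
side 26 [ 0.56041181 -0.00260582  0.17873233] [ 0.55474594 -0.00831316  0.16417548] [0.57247051 0.00443313 0.19163669]
scene 61 [ 0.59260706 -0.00144252  0.18613624] [ 0.57589033 -0.00716841  0.17881097] [0.60650988 0.00425336 0.19193861]
```

View pics/side3.png

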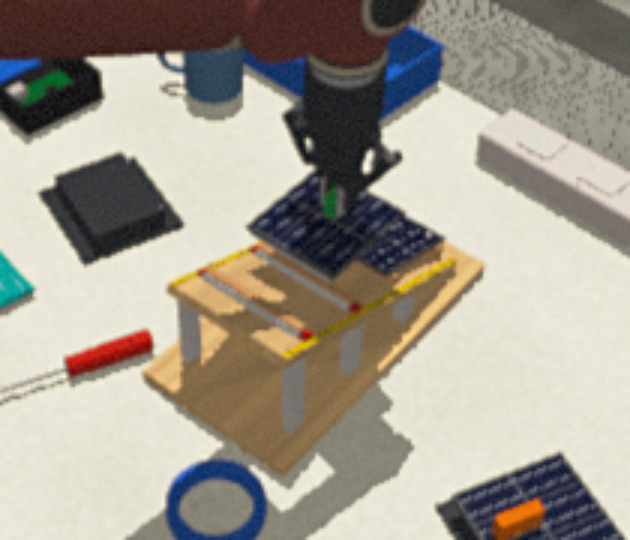

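>>> send_rows([
  [0.9, [0.26, 0.24, 1.5], 0],
  [0.9, [0, 0, 1.5], 0],
  [0.9, [0, 0, 0.6], 0],
  [0.9, [0, 0, 0], 0],
  [0.9, [0, 0, 0], 0],
])

```text
t: 7.85
tool_pos: [0.5766, -0.004, 0.1329]
tool_rot: [3.138, 0.136, 0.001]
contact_force: [0.5, -0.1, -2.3]
opening: 0.0125
grip_force: 79.0
```

Run:
```python
from station import ctrl
from h import *
o=ctrl.get_obs();p=tcp_for(.212,.068,.019);to(o,p,PSI)
```

```text
tcp [ 0.5766 -0.004   0.1329] yaw 4.96 q6 77.2 F [ 0.53 -0.1  -2.3 ] open 0.0125 grip 79.0
  shift cm [-0.31 -0.17  1.14] turn -0.11
```

>>> send_rows([
  [0.9, [-0.3, -0.14, 0.3], -0.1],
  [0.9, [0, 0, 0.3], 0],
  [0.9, [0, 0, 0.2], 0],
  [0.9, [0, 0, 0], 0],
  [0.9, [0, 0, 0], 0],
])

```text
t: 8.48
tool_pos: [0.5732, -0.0028, 0.1246]
tool_rot: [3.139, 0.139, 0.0]
contact_force: [0.4, -0.1, -2.5]
opening: 0.0122
grip_force: 79.0
```

Run:
```python
from station import ctrl
from h import *
o=ctrl.get_obs();p=tcp_for(.212,.068,.019);to(o,p,PSI)
```

```text
tcp [ 0.5732 -0.0028  0.1246] yaw 5.06 q6 77.2 F [ 0.39 -0.12 -2.47] open 0.0122 grip 79.0
  shift cm [ 0.02 -0.02  0.3 ] turn -0.01
```

>>> send_rows([
  [0.9, [0, 0, 0.1], 0],
  [0.9, [0, 0, 0.1], 0],
  [0.9, [0, 0, 0.1], 0],
  [0.9, [0, 0, 0.1], 0],
  [0.9, [0, 0, 0], 0],
], newtons=20)

```text
t: 9.1
tool_pos: [0.5735, -0.0028, 0.1215]
tool_rot: [3.138, 0.139, 0.001]
contact_force: [-1.7, -0.0, 4.7]
opening: 0.0122
grip_force: 79.9
```

>>> send_rows([
  [1.1, [0.05, 0, 0.1], 0],
  [1.1, [0.05, 0, 0.15], 0],
  [1.1, [0, 0, 0], 0],
], newtons=20)

```text
t: 9.48
tool_pos: [0.5748, -0.0028, 0.1198]
tool_rot: [3.138, 0.139, 0.002]
contact_force: [-2.5, 0.8, 9.5]
opening: 0.0123
grip_force: 80.7
```

>>> send_rows([
  [1.2, [0.1, 0, 0.2], 0],
  [1.2, [0.1, 0, 0.25], 0],
  [1.2, [0, 0, 0], 0],
], newtons=20)

```text
t: 9.85
tool_pos: [0.5774, -0.0026, 0.1153]
tool_rot: [3.138, 0.138, 0.004]
contact_force: [0.1, 0.4, 6.4]
opening: 0.0124
grip_force: 79.2
```

Run:
```python
from station import ctrl
from h import *
o=ctrl.get_obs();to(o,None,PSI);print(o["wrist_torque"])
d=ctrl.get_image("wrist");cv2.imwrite("pics/w4.png",d["frame"][:,:,::-1])
H=hsv(d);h,s,v=H[...,0],H[...,1],H[...,2]
P,uv=world(d,(h>105)&(h<130)&(s>60)&(v>20)&box(d,180,60,460,260));S=plane(P,6);print(len(P),S,"pitch up-slope deg",np.degrees(np.arctan(S[0][:2]@X1)))
```

```text
tcp [ 0.5774 -0.0026  0.1153] yaw 5.05 q6 77.3 F [0.08 0.39 6.39] open 0.0124 grip 79.2
[ 0.07423153  0.67790549 -0.08860364]
28499 (array([-0.58607683, -0.0563769 ,  0.45532988]), np.float64(0.314888241692691)) pitch up-slope deg 30.48812871504597
```

>>> send_rows([
  [1.2, [0.08, 0, 0.25], 0],
  [1.2, [0.08, 0, 0.25], 0],
  [1.2, [0.08, 0, 0.25], 0],
  [1.2, [0, 0, 0], 0],
])

```text
t: 10.4
tool_pos: [0.5805, -0.0024, 0.1081]
tool_rot: [3.138, 0.139, 0.008]
contact_force: [1.3, 0.9, 6.3]
opening: 0.0125
grip_force: 79.4
```

Run:
```python
from station import ctrl
from h import *
o=ctrl.get_obs();to(o,None,PSI);print(o["wrist_torque"])
d=ctrl.get_image("side");cv2.imwrite("pics/s5.png",cv2.resize(d["frame"][150:270,270:420,::-1],None,fx=4,fy=4,interpolation=cv2.INTER_CUBIC));d=ctrl.get_image("wrist")
P,uv=world(d,box(d,240,20,400,230))
A=np.c_[(P[:,:2]-EAVE)@X1,(P[:,:2]-EAVE)@np.array([-X1[1],X1[0]]),P[:,2]]
for a in np.arange(.06,.3,.01):
    k=(abs(A[:,0]-a)<.004)&(abs(abs(A[:,1])-.03)<.015)
    if k.sum()>20:print(round(a,2),k.sum(),np.percentile(A[k,2],50).round(4),"deck",(.03+a*.364).round(4))
```

```text
tcp [ 0.5805 -0.0024  0.1081] yaw 5.07 q6 77.3 F [1.34 0.92 6.35] open 0.0125 grip 79.4
[ 0.09730623  0.28286405 -0.01505232]
0.06 1579 0.0725 deck 0.0518
0.07 1587 0.0755 deck 0.0555
0.08 1613 0.0785 deck 0.0591
0.09 2425 0.0983 deck 0.0628
0.1 1611 0.1009 deck 0.0664
0.11 568 0.1021 deck 0.07
```

View pics/s5.png

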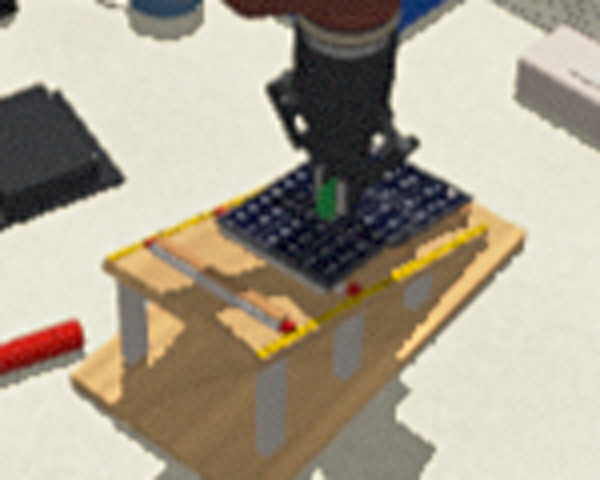

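>>> send_rows([
  [1.2, [0.08, 0, 0.25], 0],
  [1.2, [0.08, 0, 0.2], 0],
  [1.2, [0.05, 0, 0.15], 0],
  [1.2, [0, 0, 0], 0],
])

```text
t: 11.0
tool_pos: [0.5824, -0.0021, 0.1023]
tool_rot: [3.138, 0.138, 0.006]
contact_force: [0.3, 1.1, 7.9]
opening: 0.0122
grip_force: 80.0
```

```bash
cat > prof.py <<'E'
from station import ctrl
from h import *
def prof(psi=PSI,lo=.05,hi=.3):
    o=ctrl.get_obs();to(o,None,psi);print("torque",o["wrist_torque"].round(2),"F downhill",round(float(-o["contact_force"][:2]@X1),2))
    d=ctrl.get_image("wrist");P,uv=world(d,box(d,180,0,460,240))
    A=np.c_[(P[:,:2]-EAVE)@X1,(P[:,:2]-EAVE)@np.array([-X1[1],X1[0]]),P[:,2]]
    for a in np.arange(lo,hi,.01):
        k=(abs(A[:,0]-a)<.004)&(abs(abs(A[:,1])-.03)<.015)
        if k.sum()>20:print(round(a,2),np.percentile(A[k,2],50).round(4),end="; ")
    print()
E
python3 -c "from prof import *;prof()"
```

```text
tcp [ 0.5824 -0.0021  0.1023] yaw 5.05 q6 77.4 F [0.31 1.12 7.93] open 0.0122 grip 80.0
torque [ 0.05  0.55 -0.12] F downhill 0.41
0.05 0.0697; 0.06 0.0726; 0.07 0.0755; 0.08 0.0785; 0.09 0.0903; 0.1 0.0935; 0.11 0.0958;
```

>>> send_rows([
  [1.2, [0.06, 0, 0.2], 0],
  [1.2, [0, 0, 0.05], 0],
  [1.3, [0, 0, -0.1], 0],
  [2.2, [0, 0, -0.2], 0],
  [2.2, [0, 0, 0], 0],
  [2.2, [0, 0, 0], 0],
], newtons=20)

```text
t: 11.8
tool_pos: [0.5807, -0.0021, 0.0998]
tool_rot: [-3.138, -0.139, 0.002]
contact_force: [0.1, 0.5, 0.5]
opening: 0.022
grip_force: 0.0
```

```bash
python3 -c "
from prof import *;prof()
d=ctrl.get_image('side');cv2.imwrite('pics/s6.png',cv2.resize(d['frame'][150:270,270:420,::-1],None,fx=4,fy=4,interpolation=cv2.INTER_CUBIC))"
```

```text
tcp [ 0.5807 -0.0021  0.0998] yaw 5.06 q6 77.4 F [0.1  0.49 0.48] open 0.022 grip 0.0
torque [-0.02  0.    0.05] F downhill 0.15
0.05 0.0696; 0.06 0.0725; 0.07 0.0756; 0.08 0.0785; 0.09 0.0859; 0.1 0.0896; 0.11 0.0925;
```

```bash
cat >> prof.py <<'E'
def cams(n="side",lo=.07,hi=.3,lat=(-.05,.05)):
    d=ctrl.get_image(n);P,uv=world(d,np.ones((400,640),bool));Y=np.array([-X1[1],X1[0]])
    A=np.c_[(P[:,:2]-EAVE)@X1,(P[:,:2]-EAVE)@Y,P[:,2]]
    for a in np.arange(lo,hi,.01):
        k=(abs(A[:,0]-a)<.004)&(A[:,1]>lat[0])&(A[:,1]<lat[1])&(abs(A[:,2]-.03-.364*a-.01)<.03)
        if k.sum()>3:print(round(a,2),k.sum(),((np.percentile(A[k,2],[25,50,75])-.03-.364*a)*1000).round(1),end="; ")
    print()
E
python3 -c "
from prof import *
cams('side');cams('side',lat=(.03,.05));cams('scene',lat=(-.05,-.03));cams('scene',lat=(.03,.05))"
```

```text
0.07 31 [18.3 20.5 21.7]; 0.08 17 [17.9 18.8 20.5]; 0.09 16 [22.7 23.6 24.4]; 0.1 18 [21.4 22.6 23.6]; 0.11 26 [20.3 22.3 23. ]; 0.12 29 [20.5 21.6 23.1]; 0.13 64 [20.8 23.5 34.2]; 0.14 66 [19.8 21.3 25. ]; 0.15 48 [18.7 19.9 20.5]; 0.16 49 [18.4 19.3 20.4]; 0.17 52 [17.7 18.5 19.4]; 0.18 45 [16.8 17.9 18.6]; 0.19 44 [16.3 16.9 18. ]; 0.2 119 [ 5.9 12.8 15.8]; 0.21 49 [0.1 1.  1.9]; 0.22 48 [0.2 1.1 1.7]; 0.23 49 [0.3 1.2 2.3]; 0.24 42 [-0.2  0.7  2.1]; 0.25 6 [11.5 11.9 13.1]; 0.26 60 [10.6 11.9 12.9]; 0.27 98 [1.1 3.3 6.1]; 0.28 51 [0.1 1.2 2.1]; 0.29 55 [-0.2  0.4  1.7]; 
0.07 13 [16.5 20.5 21.2]; 0.08 7 [18.3 18.7 19.6]; 0.09 7 [22.8 23.1 24.5]; 0.1 9 [22.5 23.4 23.9]; 0.11 14 [20.2 22.1 23.2]; 0.12 9 [20.4 22.4 22.9]; 0.13 11 [19.5 20.7 21.2]; 0.14 8 [13.8 19.3 21.6]; 0.15 11 [17.3 19.2 20. ]; 0.16 11 [16.9 18.6 19.5]; 0.17 11 [17.1 17.8 18.1]; 0.18 10 [17.4 17.9 18.3]; 0.19 9 [16.  17.1 17.2]; 0.2 21 [ 5.8 12.3 15.8]; 0.21 6 [-1.2  0.2  1.4]; 0.22 12 [0.5 0.9 1.5]; 0.23 9 [0.6 1.  1.3]; 0.24 9 [0.  0.7 2.5]; 0.26 10 [10.3 11.1 11.7]; 0.27 21 [2.  3.1 7.2]; 0.28 12 [-0.7  0.1  1.8]; 0.29 13 [0.1 1.1 1.7]; 
0.07 33 [15.7 17.4 19.4]; 0.08 29 [14.8 17.3 18.2]; 0.09 39 [16.3 20.3 23. ]; 0.1 28 [19.3 20.5 21.8]; 0.11 29 [18.1 19.9 21.4]; 0.12 29 [18.2 19.5 20.5]; 0.13 26 [16.  17.7 20.8]; 0.14 22 [14.6 16.  18.7]; 0.19 7 [14.2 15.  18.1]; 0.2 14 [11.8 13.4 15.1]; 0.21 5 [-0.1  0.8  2.3]; 0.22 17 [-5.6 -2.5  0.9]; 0.23 12 [-3.1 -1.6 -0.6]; 0.24 17 [-4.1 -1.1  1.8]; 0.25 10 [-3.8 -1.2 -0. ]; 
0.07 30 [16.2 17.2 19. ]; 0.08 28 [16.7 18.2 19.5]; 0.09 38 [17.3 19.5 22.7]; 0.1 25 [19.3 22.4 23.2]; 0.11 29 [19.4 21.3 22.1]; 0.12 29 [17.6 19.4 20.7]; 0.13 27 [17.8 19.  20.4]; 0.14 17 [16.3 16.9 17.9];
```

View pics/s6.png

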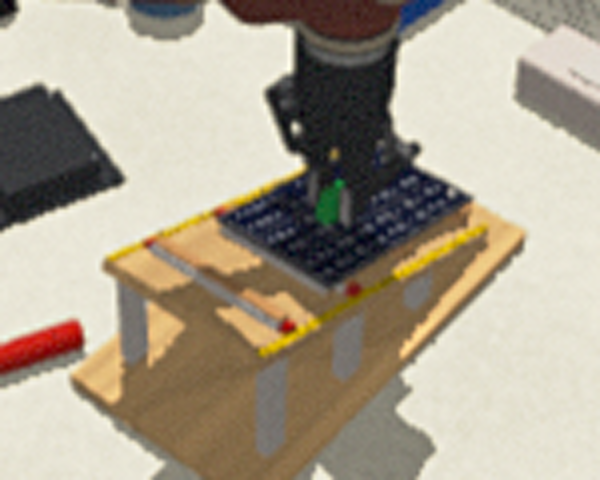

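>>> send_rows([
  [1, [0, 0, 0], 0],
  [1, [0, 0, 0], 0],
  [1, [0, 0, 0], 0],
  [1, [0, 0, 0], 0],
], newtons=20)

```text
t: 12.6
tool_pos: [0.5813, -0.0021, 0.1005]
tool_rot: [3.138, 0.139, 0.0]
contact_force: [1.1, -0.3, -1.2]
opening: 0.0133
grip_force: 21.6
```

>>> send_rows([
  [1, [0.1, 0, 0.03], 0],
  [1, [0.1, 0, 0.03], 0],
  [1, [0.1, 0, 0.03], 0],
  [1, [0, 0, 0], 0],
])

```text
t: 13.1
tool_pos: [0.5843, -0.0017, 0.0996]
tool_rot: [-3.138, -0.139, -0.0]
contact_force: [-0.0, 0.2, 1.0]
opening: 0.0136
grip_force: 21.8
```

>>> send_rows([
  [1, [0.1, 0, 0.03], 0],
  [1, [0.1, 0, 0.03], 0],
  [1, [0, 0, 0], 0],
])

```text
t: 13.48
tool_pos: [0.5863, -0.0016, 0.099]
tool_rot: [-3.138, -0.139, -0.0]
contact_force: [0.5, -0.3, 1.0]
opening: 0.0137
grip_force: 21.8
```

```bash
python3 -c "
from prof import *
to(ctrl.get_obs(),None,0)"
```

```text
tcp [ 0.5863 -0.0016  0.099 ] yaw 5.06 q6 77.5 F [ 0.53 -0.35  0.97] open 0.0137 grip 21.8
```

>>> send_rows([
  [1, [0.1, 0, 0.03], 0],
  [1, [0.05, 0, 0.015], 0],
  [1, [0, 0, 0], 0],
])

```text
t: 13.85
tool_pos: [0.5878, -0.0015, 0.0986]
tool_rot: [-3.139, -0.139, -0.0]
contact_force: [-0.6, 0.0, 0.1]
opening: 0.0135
grip_force: 21.9
```

>>> send_rows([
  [1, [0.05, 0, 0.015], 0],
  [1, [0.05, 0, 0.015], 0],
  [1, [0, 0, 0], 0],
])

```text
t: 14.22
tool_pos: [0.5888, -0.0014, 0.0983]
tool_rot: [3.139, 0.139, 0.0]
contact_force: [-1.2, 0.2, 1.7]
opening: 0.0137
grip_force: 21.9
```

>>> send_rows([
  [1, [0.05, 0, 0.015], 0],
  [1, [0.05, 0, 0.015], 0],
  [1, [0, 0, 0], 0],
])

```text
t: 14.6
tool_pos: [0.5898, -0.0013, 0.098]
tool_rot: [3.138, 0.139, 0.0]
contact_force: [-0.3, 0.2, 0.9]
opening: 0.0133
grip_force: 21.9
```

>>> send_rows([
  [1, [0.05, 0, 0.015], 0],
  [1, [0.05, 0, 0.015], 0],
  [1, [0, 0, 0], 0],
])

```text
t: 14.98
tool_pos: [0.5905, -0.0012, 0.0978]
tool_rot: [3.138, 0.139, -0.001]
contact_force: [-2.6, -0.9, 3.2]
opening: 0.0138
grip_force: 22.1
```

>>> send_rows([
  [1, [0.04, 0, 0.012], 0],
  [1, [0, 0, 0], 0],
  [1, [0, 0, 0], 0],
])

```text
t: 15.35
tool_pos: [0.5905, -0.0012, 0.0977]
tool_rot: [3.138, 0.139, -0.003]
contact_force: [-5.8, -0.9, 5.5]
opening: 0.0135
grip_force: 22.5
```

```bash
cat >> prof.py <<'E'
def pull():
    o=ctrl.get_obs();f=o["contact_force"]+np.array([0,0,0]);u=np.r_[X1*np.cos(np.radians(16.4)),np.sin(np.radians(16.4))];print("pull N",round(float(f@u),2),f.round(2),"torque",o["wrist_torque"].round(2),o["tool_pos"].round(4))
E
python3 -c "
from prof import *
pull()"
```

```text
pull N 7.15 [-5.78 -0.87  5.49] torque [-0.05  0.78 -0.04] [ 0.5905 -0.0012  0.0977]
```

>>> send_rows([
  [1, [-0.015, 0, -0.02], 0],
  [1, [0, 0, 0], 0],
  [1, [0, 0, 0], 0],
])

```text
t: 15.72
tool_pos: [0.5905, -0.0013, 0.0977]
tool_rot: [3.138, 0.139, -0.002]
contact_force: [-5.2, -1.2, 5.0]
opening: 0.0135
grip_force: 22.4
```

```bash
python3 -c "
from prof import *
pull()"
```

```text
pull N 6.52 [-5.24 -1.16  4.99] torque [-0.07  0.84  0.02] [ 0.5905 -0.0013  0.0977]
```

>>> send_rows([
  [1, [-0.02, 0, -0.03], 0],
  [1, [0, 0, 0], 0],
  [1, [0, 0, 0], 0],
  [1, [0, 0, 0], 0],
  [1, [0, 0, 0], 0],
  [1, [0, 0, 0], 0],
])

```text
t: 16.48
tool_pos: [0.5905, -0.0012, 0.0978]
tool_rot: [3.138, 0.139, -0.001]
contact_force: [-3.8, -1.5, 0.6]
opening: 0.0136
grip_force: 22.0
```

```bash
python3 -c "
from prof import *
pull()"
```

```text
pull N 3.96 [-3.83 -1.48  0.61] torque [-0.12  0.62  0.04] [ 0.5905 -0.0012  0.0978]
```

>>> send_rows([
  [1, [0.018, 0, 0], 0],
  [1, [0, 0, 0], 0],
  [1, [0, 0, 0], 0],
  [1, [0, 0, 0], 0],
  [1, [0, 0, 0], 0],
])

```text
t: 17.1
tool_pos: [0.5905, -0.0012, 0.0978]
tool_rot: [3.139, 0.139, -0.002]
contact_force: [-5.1, -1.0, 1.7]
opening: 0.0136
grip_force: 22.0
```

```bash
python3 -c "
from prof import *
pull()"
```

```text
pull N 5.43 [-5.09 -0.95  1.71] torque [-0.13  0.75  0.  ] [ 0.5905 -0.0012  0.0978]
```

>>> send_rows([
  [1, [-0.025, 0, 0], 0],
  [2.2, [0, 0, -0.1], 0],
  [3, [0, 0, 0], 0],
  [3, [0, 0, -1], 0],
  [3, [0, 0, -3], 0],
  [3, [0, 0, -5], 0],
  [3, [0, 0, -5], 0],
  [3, [0, 0, 0], 0],
])

```text
t: 18.1
tool_pos: [0.5939, -0.0015, 0.2466]
tool_rot: [3.136, 0.139, 0.02]
contact_force: [-0.3, -0.1, 0.8]
opening: 0.0298
grip_force: 0.0
```

```bash
python3 -c "
from prof import *
to(ctrl.get_obs(),[.45,-.30,.23],159)
for n in('side','scene','wrist'):
    d=ctrl.get_image(n);np.savez(f'pics/{n}7.npz',**d)
    if n=='wrist':cv2.imwrite('pics/w7.png',d['frame'][:,:,::-1])
cams('side',lat=(-.05,-.02))
"
```

```text
tcp [ 0.5939 -0.0015  0.2466] yaw 5.07 q6 77.6 F [-0.27 -0.13  0.79] open 0.0298 grip 0.0
  shift cm [-16.99  28.45   1.53] turn -153.93
0.07 5 [17.6 17.6 20.4]; 0.08 6 [23.3 23.8 24.5]; 0.09 10 [22.9 24.2 24.7]; 0.1 10 [22.  23.1 24.5]; 0.11 14 [22.6 22.6 23.2]; 0.12 9 [21.1 22.3 24.2]; 0.13 13 [21.3 22.6 23.1]; 0.14 12 [20.1 21.  21.4]; 0.15 15 [19.8 20.5 21.2]; 0.16 14 [19.3 20.1 20.7]; 0.17 13 [17.6 18.4 19.2]; 0.18 13 [18.3 18.6 19.2]; 0.19 31 [ 9.7 14.9 17. ]; 0.2 11 [0.6 1.5 2. ]; 0.21 16 [-0.   0.6  2. ]; 0.22 13 [0.4 1.9 2.9]; 0.23 15 [-0.2  0.6  1.8]; 0.24 12 [1.5 2.1 2.9]; 0.26 14 [11.3 12.  13. ]; 0.27 28 [1.4 3.5 5.3]; 0.28 14 [-0.   1.1  2.3]; 0.29 18 [0.4 1.  2.2];
```

View pics/w7.png

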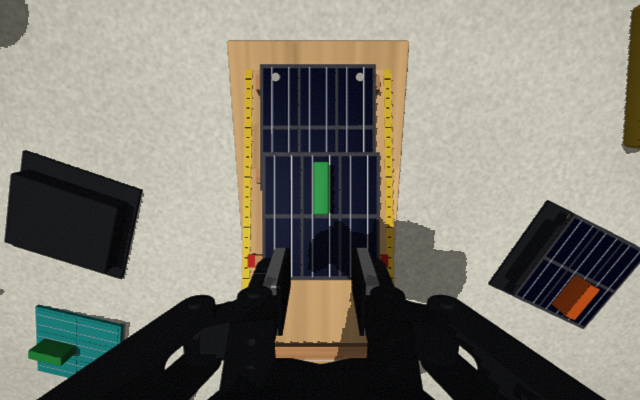

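```bash
cat > lat.py <<'E'
from h import *
Y1=np.array([-X1[1],X1[0]])
def lat(f,zoff,a0,a1,box_):
    # lateral extents of dark plate rows, rays cast on a 16.4 deg plane; zoff = plate-top height at a=0
    d=dict(np.load(f));H=hsv(d);h,s,v=H[...,0],H[...,1],H[...,2]
    m=((h>100)&(h<135)&(s>40)|(v<45))&box(d,*box_);t=np.tan(np.radians(16.4))
    n=np.r_[-X1*t,1];n/=np.linalg.norm(n);uv=np.argwhere(m)[:,::-1];Q=rays(d,uv,np.r_[EAVE,zoff],n)
    A=np.c_[(Q[:,:2]-EAVE)@X1,(Q[:,:2]-EAVE)@Y1];L=[]
    for a in np.arange(a0,a1,.005):
        k=abs(A[:,0]-a)<.003
        if k.sum()>10:
            c=A[k,1];c=c[abs(c)<.064];L.append((a,c.min(),c.max()))
    L=np.array(L);mid=(L[:,1]+L[:,2])/2
    print(f,"width",np.median(L[:,2]-L[:,1]).round(4),"mid",np.median(mid).round(4),"skew deg",np.degrees(np.polyfit(L[:,0],mid,1)[0]).round(2),"sd",(mid-np.median(mid)).std().round(4))
E
python3 - <<'E'
from lat import *
t=np.tan(np.radians(16.4))
zb=.0725-.06*t; zg=.0859+.0000-.09*t
for f,b in(("pics/wrist7.npz",(230,55,410,275)),("pics/scene7.npz",(240,150,330,285))):
    lat(f,zb,.02,.07,b);lat(f,zg,.09,.14,b)
E
```

```text
pics/wrist7.npz width 0.1035 mid -0.0031 skew deg -0.29 sd 0.0002
pics/wrist7.npz width 0.104 mid -0.0003 skew deg 0.37 sd 0.0003
pics/scene7.npz width 0.1011 mid 0.0003 skew deg 1.09 sd 0.0005
pics/scene7.npz width 0.1019 mid 0.0029 skew deg 1.21 sd 0.0007
```

The wrist view shows the green rib at (321,188) with its plate over the bottom one. Green sits about 2.7 mm off-line to the image right, and both cameras agree. I'll mend it by regripping, easing it up 2 mm, shifting it sideways and hooking it again.

```bash
python3 -c "
from prof import *
to(ctrl.get_obs(),[.5905,-.0012,.0985],5.07)"
```

```text
tcp [ 0.5899 -0.0011  0.2376] yaw 5.06 q6 77.6 F [-0.57  0.03  0.49] open 0.0298 grip 0.0
  shift cm [ 0.09  0.02 13.9 ] turn -0.01
```

>>> send_rows([
  [3, [0.06, 0, 4], 0],
  [3, [0, 0, 4.5], 0],
  [3, [0, 0, 3.5], 0],
  [3, [0, 0, 1.5], 0],
  [3, [0, 0, 0.4], 0],
  [3, [0, 0, 0], 0],
  [1, [0, 0, 0], 0],
  [1, [0, 0, 0], 0],
  [1, [0, 0, 0], 0],
  [1, [0, 0, 0], 0],
], newtons=20)

```text
t: 19.55
tool_pos: [0.5924, -0.0012, 0.102]
tool_rot: [3.138, 0.139, 0.005]
contact_force: [-0.8, 0.0, 5.6]
opening: 0.014
grip_force: 23.2
```

>>> send_rows([
  [1, [-0.1, 0, -0.035], 0],
  [1, [-0.1, 0, -0.035], 0],
  [1, [-0.05, 0, -0.015], 0],
  [1, [0, -0.1, 0], 0.2],
  [1, [0, -0.1, 0], 0.2],
  [1, [0, -0.07, 0], 0],
  [1, [0, 0, 0], 0],
])

```text
t: 20.42
tool_pos: [0.5901, -0.0001, 0.1026]
tool_rot: [3.136, 0.128, 0.006]
contact_force: [2.4, -4.0, 5.1]
opening: 0.0135
grip_force: 23.1
```

>>> send_rows([
  [1, [0.1, 0, 0.03], 0],
  [1, [0.05, 0, 0.015], 0],
  [1, [0, 0, 0], 0],
])

```text
t: 20.8
tool_pos: [0.5906, 0.0002, 0.1024]
tool_rot: [3.136, 0.128, 0.002]
contact_force: [-2.7, -3.1, 9.8]
opening: 0.0136
grip_force: 23.6
```

```bash
python3 -c "
from prof import *
to(ctrl.get_obs(),[.5905,-.0012,.0978],5.07);pull()"
```

```text
tcp [5.906e-01 2.000e-04 1.024e-01] yaw 4.66 q6 78.3 F [-2.72 -3.07  9.83] open 0.0136 grip 23.6
  shift cm [-0.03  0.14  0.46] turn -0.41
pull N 5.63 [-2.72 -3.07  9.83] torque [-0.48  0.27  0.02] [5.906e-01 2.000e-04 1.024e-01]
```

>>> send_rows([
  [1, [-0.1, 0, -0.2], 0],
  [1, [-0.05, 0, -0.2], 0],
  [1, [0, 0, 0], 0],
  [1, [0, 0, 0], 0],
])

```text
t: 21.3
tool_pos: [0.5876, 0.0015, 0.1035]
tool_rot: [-3.139, -0.128, 0.003]
contact_force: [-0.9, 0.9, -1.9]
opening: 0.0133
grip_force: 22.2
```

```bash
python3 -c "
from prof import *
to(ctrl.get_obs(),[.5905,.0015,.0978],4.67);pull()"
```

```text
tcp [0.5876 0.0015 0.1035] yaw 4.67 q6 78.2 F [-0.86  0.88 -1.95] open 0.0133 grip 22.2
  shift cm [0.29 0.03 0.57] turn -0.0
pull N 0.19 [-0.86  0.88 -1.95] torque [-0.01  0.01 -0.03] [0.5876 0.0015 0.1035]
```

>>> send_rows([
  [1, [0.1, 0, 0.03], 0],
  [1, [0.1, 0, 0.03], 0],
  [1, [0.1, 0, 0.03], 0],
  [1, [0, 0, 0], 0],
  [1, [0, 0, 0], 0],
])

```text
t: 21.92
tool_pos: [0.5915, 0.0015, 0.1035]
tool_rot: [-3.139, -0.128, 0.0]
contact_force: [0.8, -0.7, -2.0]
opening: 0.0133
grip_force: 22.1
```

```bash
python3 -c "
from prof import *
pull()"
```

```text
pull N -1.28 [ 0.81 -0.68 -1.98] torque [ 0.01 -0.05  0.01] [0.5915 0.0015 0.1035]
```

>>> send_rows([
  [1, [-0.25, 0, -0.05], 0],
  [1, [-0.25, 0, -0.05], 0],
  [1, [0, 0, 0.1], 0],
  [1, [0, 0, 0.1], 0],
  [1, [0, 0, 0.1], 0],
  [1, [0, 0, 0], 0],
  [1, [0, 0, 0], 0],
])

```text
t: 22.8
tool_pos: [0.5876, 0.001, 0.1034]
tool_rot: [3.139, 0.128, 0.003]
contact_force: [-1.8, 0.4, 6.6]
opening: 0.0132
grip_force: 23.1
```

```bash
python3 -c "
from prof import *
pull();cams('side')"
```

```text
pull N 3.59 [-1.85  0.4   6.56] torque [ 0.01  0.26 -0.03] [0.5876 0.001  0.1034]
0.07 32 [18.3 19.5 20.5]; 0.08 13 [19.5 21.1 23.4]; 0.09 19 [23.  24.2 25. ]; 0.1 21 [22.3 22.9 25.2]; 0.11 33 [20.7 22.1 23.7]; 0.12 40 [21.2 22.  23. ]; 0.13 53 [20.  21.7 23. ]; 0.14 52 [19.2 20.5 21.4]; 0.15 53 [18.8 20.1 20.9]; 0.16 46 [18.5 19.4 20.5]; 0.17 47 [17.6 18.6 19.6]; 0.18 57 [16.4 17.6 18.8]; 0.19 56 [15.9 16.8 18.8]; 0.2 135 [ 1.4  5.7 11.8]; 0.21 50 [0.6 1.3 2.4]; 0.22 51 [0.2 1.2 2.5]; 0.23 51 [0.5 1.3 2.3]; 0.24 45 [0.6 1.6 1.9]; 0.25 11 [10.9 11.9 12.4]; 0.26 62 [10.8 11.9 12.7]; 0.27 96 [1.5 3.3 6.2]; 0.28 56 [0.3 1.3 2.2]; 0.29 60 [0.3 1.1 2.2];
```

>>> send_rows([
  [1, [0.05, 0, -0.13], 0],
  [1, [0.1, 0, 0.028], 0],
  [1, [0.1, 0, 0.028], 0],
  [1, [0, 0, 0], 0],
  [1, [0, 0, 0], 0],
])

```text
t: 23.48
tool_pos: [0.5895, 0.0012, 0.1028]
tool_rot: [3.139, 0.128, 0.002]
contact_force: [-0.6, 0.7, 5.0]
opening: 0.0134
grip_force: 23.1
```

```bash
python3 -c "
from prof import *
to(ctrl.get_obs(),[.5905,.0015,.0978],4.67);pull()"
```

```text
tcp [0.5895 0.0012 0.1028] yaw 4.66 q6 78.2 F [-0.56  0.72  4.96] open 0.0134 grip 23.1
  shift cm [ 0.1  -0.02  0.5 ] turn -0.01
pull N 1.88 [-0.56  0.72  4.96] torque [-0.13  0.04 -0.03] [0.5895 0.0012 0.1028]
```

>>> send_rows([
  [1, [0.08, 0, -0.05], 0],
  [1, [0.07, 0, 0.02], 0],
  [1, [0, 0, 0], 0],
  [1, [0, 0, 0], 0],
])

```text
t: 23.98
tool_pos: [0.5905, 0.0015, 0.1025]
tool_rot: [3.139, 0.128, 0.0]
contact_force: [-1.3, -1.1, 3.4]
opening: 0.0135
grip_force: 22.9
```

```bash
python3 -c "
from prof import *
pull()"
```

```text
pull N 2.25 [-1.26 -1.1   3.37] torque [-0.08  0.08  0.03] [0.5905 0.0015 0.1025]
```

>>> send_rows([
  [1, [0.05, 0, -0.02], 0],
  [1, [0.05, 0, 0.015], 0],
  [1, [0, 0, 0], 0],
  [1, [0, 0, 0], 0],
])

```text
t: 24.48
tool_pos: [0.5913, 0.0016, 0.1022]
tool_rot: [-3.139, -0.128, 0.001]
contact_force: [0.9, -0.6, -0.1]
opening: 0.0135
grip_force: 22.5
```

```bash
python3 -c "
from prof import *
pull()"
```

```text
pull N -0.78 [ 0.85 -0.61 -0.07] torque [-0.06 -0.04 -0.05] [0.5913 0.0016 0.1022]
```

>>> send_rows([
  [1, [0.05, 0, 0.015], 0],
  [1, [0.04, 0, 0.01], 0],
  [1, [0, 0, 0], 0],
  [1, [0, 0, 0], 0],
])

```text
t: 24.98
tool_pos: [0.592, 0.0017, 0.1021]
tool_rot: [-3.139, -0.128, 0.002]
contact_force: [-3.1, -0.1, 1.3]
opening: 0.0139
grip_force: 22.5
```

```bash
python3 -c "
from prof import *
pull()"
```

```text
pull N 3.3 [-3.06 -0.08  1.32] torque [-0.03  0.32 -0.01] [0.592  0.0017 0.1021]
```

>>> send_rows([
  [1, [0.025, 0, 0.005], 0],
  [1, [0, 0, 0], 0],
  [1, [0, 0, 0], 0],
  [1, [0, 0, 0], 0],
  [1, [0, 0, 0], 0],
  [1, [0, 0, 0], 0],
])

```text
t: 25.72
tool_pos: [0.592, 0.0017, 0.1021]
tool_rot: [-3.139, -0.128, 0.002]
contact_force: [-6.0, 0.8, 2.4]
opening: 0.0136
grip_force: 22.7
```

```bash
python3 -c "
from prof import *
pull()"
```

```text
pull N 6.37 [-6.03  0.83  2.39] torque [-0.02  0.75  0.08] [0.592  0.0017 0.1021]
```

>>> send_rows([
  [1, [-0.02, 0, 0], 0],
  [2.2, [0, 0, -0.05], 0],
  [3, [0, 0, 0], 0],
  [3, [0, 0, -1], 0],
  [3, [0, 0, -4], 0],
  [3, [0, 0, -5], 0],
  [3, [0, 0, -4], 0],
  [3, [0, 0, 0], 0],
  [3, [0, 0, 0], 0],
])

```text
t: 26.85
tool_pos: [0.5924, 0.0017, 0.2429]
tool_rot: [3.139, 0.128, 0.001]
contact_force: [0.4, 0.0, -0.6]
opening: 0.0299
grip_force: 0.0
```

```bash
python3 -c "
from prof import *
from lat import lat
for n in('side','scene','wrist'):
    d=ctrl.get_image(n);np.savez(f'pics/{n}8.npz',**d)
to(ctrl.get_obs(),[.45,-.31,.23],159)
cams('side',lat=(-.05,-.02))
t=np.tan(np.radians(16.4));zb=.0725-.06*t; zg=.0859-.09*t
for f,b in(('pics/wrist8.npz',(230,55,410,275)),('pics/scene8.npz',(240,150,330,285))):
    lat(f,zb,.02,.07,b);lat(f,zg,.09,.14,b)
"
```

```text
tcp [0.5916 0.0017 0.2409] yaw 4.66 q6 78.3 F [-0.43  0.14 -0.47] open 0.0301 grip 0.0
  shift cm [-16.64  29.92   1.12] turn -154.34
0.07 8 [19.7 20.3 21.5]; 0.08 5 [23.4 24.9 26.3]; 0.09 7 [24.5 25.8 25.9]; 0.1 13 [22.7 23.7 24.2]; 0.11 11 [22.1 22.9 23.3]; 0.12 11 [20.2 21.6 21.9]; 0.13 12 [20.5 21.3 21.7]; 0.14 12 [19.7 20.1 21. ]; 0.15 11 [17.8 20.  21.1]; 0.16 14 [18.9 19.2 21. ]; 0.17 14 [18.2 18.8 19.8]; 0.18 15 [16.1 17.8 19.5]; 0.19 36 [ 7.3 13.9 15.4]; 0.2 12 [0.5 0.9 1.9]; 0.21 16 [0.5 1.4 2.2]; 0.22 12 [0.5 1.2 2. ]; 0.23 15 [-0.   1.3  2. ]; 0.24 13 [-0.1  0.8  1.5]; 0.26 15 [11.3 12.  13.2]; 0.27 30 [1.2 2.7 5. ]; 0.28 17 [0.6 1.6 2.3]; 0.29 11 [1.7 3.2 4. ]; 
pics/wrist8.npz width 0.1045 mid -0.0033 skew deg 0.46 sd 0.0002
pics/wrist8.npz width 0.1051 mid -0.003 skew deg 0.52 sd 0.0005
pics/scene8.npz width 0.1013 mid 0.0001 skew deg 0.31 sd 0.0005
pics/scene8.npz width 0.1005 mid 0.0003 skew deg -0.37 sd 0.0005
```

>>> send_rows([
  [3, [-2.03, 4.37, 0], 0],
  [3, [-2.03, 4.37, 0], 0],
  [3, [-2.03, 4.37, 0], 0],
  [3, [-2.03, 4.37, 0], 0],
  [3, [-2.03, 4.37, 0], 0],
  [3, [-2.03, 4.37, 0], 0],
  [3, [-2.01, 4.4, 0], 0],
  [3, [0, 0, 0], -10.5],
  [3, [0, 0, 0], -10.5],
  [3, [0, 0, 0], -10.5],
], newtons=80)

```text
t: 28.3
tool_pos: [0.4754, -0.3151, 0.2415]
tool_rot: [-2.982, -0.983, 0.002]
contact_force: [0.0, 0.3, -0.5]
opening: 0.0302
grip_force: 0.0
```

>>> send_rows([
  [4, [0, 0, 0], -10.5],
  [4, [0, 0, 0], -10.5],
  [4, [0, 0, 0], -10.5],
  [4, [0, 0, 0], -10.5],
  [4, [0, 0, 0], -10.5],
  [4, [0, 0, 0], -10.5],
  [4, [0, 0, 0], -10.5],
  [4, [0, 0, 0], -10.5],
  [4, [0, 0, 0], -10.5],
  [4, [0, 0, 0], -10.5],
])

```text
t: 29.55
tool_pos: [0.4756, -0.3148, 0.2415]
tool_rot: [-1.035, -2.964, -0.001]
contact_force: [-0.1, -0.5, 0.2]
opening: 0.0403
grip_force: 0.0
```

>>> send_rows([
  [4, [0, 0, 0], -10.5],
  [4, [0, 0, 0], -7.3],
  [4, [0, 0, 0], 0],
])

```text
t: 29.92
tool_pos: [0.4756, -0.3148, 0.2418]
tool_rot: [-0.576, -3.087, -0.001]
contact_force: [-0.8, 0.7, 0.4]
opening: 0.04
grip_force: 0.0
```

Run:
```python
from station import ctrl
from h import *
d=ctrl.get_image("wrist");np.savez("pics/w9.npz",**d)
H=hsv(d);h,s,v=H[...,0],H[...,1],H[...,2]
m=(h>=4)&(h<17)&(s>150)&(v>60)
k,l,st,ce=cv2.connectedComponentsWithStats(m.astype(np.uint8))
for i in range(1,k):
    if st[i,4]>100:
        P,uv=world(d,l==i);top=P[:,2]>np.percentile(P[:,2],95)-.006;Q=rays(d,uv[top],[0,0,.061],np.array([0,0,1.]));r=cv2.minAreaRect(Q[:,:2].astype(np.float32));print(ce[i],st[i,4],np.percentile(P[:,2],[5,50,95]),r)
to(ctrl.get_obs(),None,0)
```

```text
[320.88945578 181.76020408] 588 [0.06099809 0.06264742 0.06386645] ((0.4765567183494568, -0.31478050351142883), (0.013328257948160172, 0.04566441476345062), 69.18172454833984)
tcp [ 0.4757 -0.3149  0.2419] yaw 158.84 q6 -109.8 F [ 0.32 -0.44  0.82] open 0.04 grip 0.0
```

Run:
```python
from station import ctrl
from h import *
to(ctrl.get_obs(),[.4844,-.3178,.040],159.2)
```

```text
tcp [ 0.4757 -0.3149  0.2419] yaw 158.84 q6 -109.8 F [ 0.32 -0.44  0.82] open 0.04 grip 0.0
  shift cm [-0.95  0.03 20.19] turn -0.36
```

>>> send_rows([
  [4, [-0.95, 0.03, 4], -0.36],
  [4, [0, 0, 5], 0],
  [4, [0, 0, 5], 0],
  [4, [0, 0, 3.6], 0],
  [4, [0, 0, 1.7], 0],
  [4, [0, 0, 0.89], 0],
  [4, [0, 0, 0], 0],
  [4, [0, 0, 0], 0],
])

```text
t: 30.98
tool_pos: [0.4859, -0.3191, 0.0427]
tool_rot: [0.564, 3.088, -0.002]
contact_force: [0.7, 0.2, 0.1]
opening: 0.0398
grip_force: 0.0
```

>>> send_rows([
  [1, [0, 0, 0], 0],
  [1, [0, 0, 0], 0],
  [1, [0, 0, 0], 0],
  [1, [0, 0, 0], 0],
], newtons=80)

```text
t: 31.48
tool_pos: [0.4856, -0.3188, 0.0423]
tool_rot: [0.563, 3.089, -0.001]
contact_force: [-1.0, 1.3, 6.1]
opening: 0.0123
grip_force: 79.7
```

>>> send_rows([
  [1, [0, 0, -0.5], 0],
  [1, [0, 0, -2], 0],
  [1, [0, 0, -4], 0],
  [1, [0, 0, -5], 0],
  [1, [0, 0, -5], 0],
  [1, [0, 0, -3.5], 0],
  [1, [0, 0, 0], 10],
  [1, [0, 0, 0], 10.5],
  [1, [0, 0, 0], 10.5],
  [1, [0, 0, 0], 10.5],
])

```text
t: 32.72
tool_pos: [0.4846, -0.318, 0.2416]
tool_rot: [1.63, 2.685, -0.0]
contact_force: [0.7, 0.1, -2.8]
opening: 0.0117
grip_force: 78.6
```

>>> send_rows([
  [1, [0, 0, 0], 10.5],
  [1, [0, 0, 0], 10.5],
  [1, [0, 0, 0], 10.5],
  [1, [0, 0, 0], 10.5],
  [1, [0, 0, 0], 10.5],
  [1, [0, 0, 0], 10.5],
  [1, [0, 0, 0], 10.5],
  [1, [0, 0, 0], 10.5],
  [1, [0, 0, 0], 10.5],
  [1, [0, 0, 0], 10.5],
])

```text
t: 33.98
tool_pos: [0.4847, -0.3181, 0.2416]
tool_rot: [3.123, 0.341, 0.0]
contact_force: [-1.2, 0.3, -2.0]
opening: 0.0121
grip_force: 78.6
```

Run:
```python
from station import ctrl
from h import *
to(ctrl.get_obs(),[.4937,-.0068,.200],4.75)
```

```text
tcp [ 0.4847 -0.3181  0.2416] yaw 12.47 q6 36.9 F [-1.2   0.28 -2.05] open 0.0121 grip 78.6
  shift cm [  7.6  -30.2    4.16] turn 7.72
```

>>> send_rows([
  [1, [0, 0, 0], 7.72],
  [1, [0.48, -4.42, 0], 0],
  [1, [0.48, -4.42, 0], 0],
  [1, [0.48, -4.42, 0], 0],
  [1, [0.48, -4.42, 0], 0],
  [1, [0.48, -4.42, 0], 0],
  [1, [0.48, -4.42, 0], 0],
  [1, [0.5, -4.44, 0], 0],
  [1, [0, 0, 2], 0],
  [1, [0, 0, 2], 0],
])

```text
t: 35.22
tool_pos: [0.4908, -0.0071, 0.2002]
tool_rot: [3.138, 0.14, 0.001]
contact_force: [0.2, 0.2, -1.7]
opening: 0.012
grip_force: 79.0
```

>>> send_rows([
  [1, [0, 0, 1.5], 0],
  [1, [0, 0, 1], 0],
  [1, [0, 0, 0], 0],
  [1, [0, 0, 0], 0],
])

```text
t: 35.72
tool_pos: [0.4915, -0.0072, 0.1766]
tool_rot: [3.138, 0.139, 0.002]
contact_force: [0.2, -0.3, -2.0]
opening: 0.0121
grip_force: 79.0
```

Run:
```python
from station import ctrl
from h import *
to(ctrl.get_obs(),[.4927,-.0068,.157],4.75)
d=ctrl.get_image("side");cv2.imwrite("pics/s10.png",cv2.resize(d["frame"][130:270,260:420,::-1],None,fx=4,fy=4,interpolation=cv2.INTER_CUBIC))
```

```text
tcp [ 0.4915 -0.0072  0.1766] yaw 5.07 q6 75.4 F [ 0.2  -0.31 -2.03] open 0.0121 grip 79.0
  shift cm [ 0.12 -0.03  1.96] turn 0.32
```

View pics/s10.png

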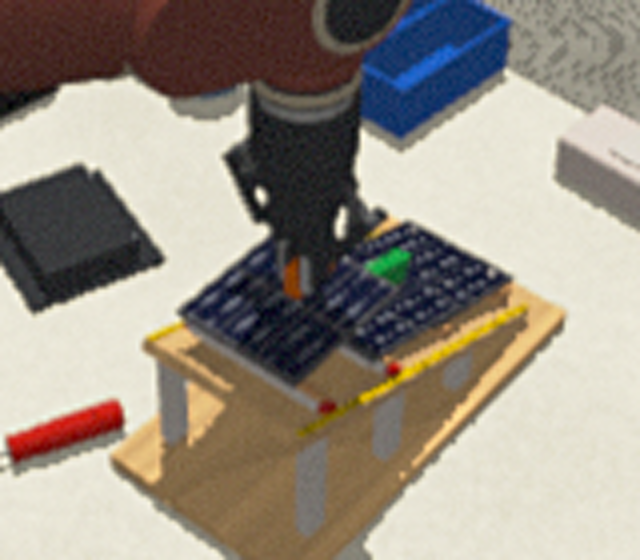

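>>> send_rows([
  [1, [0.12, -0.03, 1], 0.25],
  [1, [0, 0, 0.7], 0],
  [1, [0, 0, 0.4], 0],
  [1, [0, 0, 0.2], 0],
  [1, [0, 0, 0], 0],
])

```text
t: 36.4
tool_pos: [0.4925, -0.0065, 0.1534]
tool_rot: [3.139, 0.133, 0.001]
contact_force: [-0.1, 0.5, -0.6]
opening: 0.0122
grip_force: 79.4
```

>>> send_rows([
  [1.2, [0.05, 0, 0.2], 0],
  [1.2, [0.06, 0, 0.22], 0],
  [1.2, [0.08, 0, 0.24], 0],
  [1.2, [0.08, 0, 0.24], 0],
  [1.2, [0.08, 0, 0.24], 0],
  [1.2, [0.08, 0, 0.24], 0],
  [1.2, [0.08, 0, 0.24], 0],
  [1.2, [0, 0, 0], 0],
])

```text
t: 37.4
tool_pos: [0.4992, -0.006, 0.1393]
tool_rot: [3.138, 0.133, 0.007]
contact_force: [0.1, 1.8, 6.4]
opening: 0.0123
grip_force: 74.2
```

```bash
python3 -c "
from prof import *;prof(lo=.1,hi=.22);cams('side',lo=.13,hi=.31)"
```

```text
tcp [ 0.4992 -0.006   0.1393] yaw 4.84 q6 75.9 F [0.13 1.77 6.42] open 0.0123 grip 74.2
torque [ 0.15  0.44 -0.12] F downhill 0.29
0.1 0.0897; 0.11 0.0926; 0.12 0.0956; 0.13 0.0985; 0.14 0.1014; 0.15 0.1044; 0.16 0.1073; 0.17 0.1269; 0.18 0.1295; 0.19 0.1314; 0.2 0.1316; 
0.13 46 [20.8 21.8 28.7]; 0.14 39 [19.2 20.3 20.9]; 0.15 11 [17.3 19.6 20.5]; 0.16 5 [ 3.4 20.2 20.7]; 0.17 31 [34.4 35.3 36.4]; 0.18 32 [32.5 33.9 34.9]; 0.19 48 [17.3 31.  32.3]; 0.2 41 [27.9 29.2 30.3]; 0.21 62 [26.4 28.3 29.2]; 0.22 73 [25.3 26.9 28.7]; 0.23 63 [23.  24.6 25.3]; 0.24 66 [20.9 22.5 23.5]; 0.25 67 [20.  21.  21.7]; 0.26 60 [17.6 18.8 20.1]; 0.27 72 [15.6 16.5 18. ]; 0.28 122 [ 6.5 13.5 15.3]; 0.29 66 [-0.2  0.7  2. ]; 0.3 107 [-4.1 -0.7  1. ];
```

>>> send_rows([
  [1.2, [0.08, 0, 0.24], 0],
  [1.2, [0.08, 0, 0.24], 0],
  [1.2, [0.06, 0, 0.22], 0],
  [1.2, [0.03, 0, 0.12], 0],
  [1.2, [0, 0, 0], 0],
])

```text
t: 38.12
tool_pos: [0.502, -0.0058, 0.1314]
tool_rot: [3.139, 0.132, 0.008]
contact_force: [1.4, 2.4, 8.4]
opening: 0.0123
grip_force: 74.5
```

>>> send_rows([
  [1.3, [0, 0, -0.1], 0],
  [2.2, [0, 0, -0.2], 0],
  [2.2, [0, 0, 0], 0],
  [2.2, [0, 0, 0], 0],
], newtons=20)

```text
t: 38.62
tool_pos: [0.4993, -0.0058, 0.1309]
tool_rot: [-3.139, -0.133, 0.002]
contact_force: [0.3, -0.5, -0.5]
opening: 0.0216
grip_force: 0.0
```

```bash
python3 -c "
from prof import *;prof(lo=.14,hi=.22);cams('side',lo=.14,hi=.31)"
```

```text
tcp [ 0.4993 -0.0058  0.1309] yaw 4.85 q6 75.9 F [ 0.31 -0.48 -0.45] open 0.0216 grip 0.0
torque [ 0.02  0.07 -0.01] F downhill 0.26
0.14 0.1014; 0.15 0.1044; 0.16 0.1073; 0.17 0.1147; 0.18 0.1185; 0.19 0.1215; 0.2 0.1228; 
0.14 28 [19.7 21.  21.8]; 0.15 33 [18.5 19.6 20.8]; 0.16 27 [18.1 19.3 20. ]; 0.17 20 [23.1 24.1 25. ]; 0.18 22 [21.1 22.8 23.8]; 0.19 32 [19.3 22.  23.2]; 0.2 32 [21.1 22.3 23. ]; 0.21 61 [20.3 21.6 23.7]; 0.22 81 [19.4 21.3 26. ]; 0.23 53 [18.1 19.  20.1]; 0.24 54 [17.5 18.8 20.4]; 0.25 56 [17.1 18.4 19.4]; 0.26 58 [15.7 17.3 18.5]; 0.27 66 [15.5 16.9 18.3]; 0.28 136 [ 6.6 13.4 15.8]; 0.29 60 [0.  0.9 2.2]; 0.3 106 [-4.5 -1.   0.9];
```

```bash
python3 -c "
from prof import *
from lat import lat
for n in('wrist','scene'):
    d=ctrl.get_image(n);np.savez(f'pics/{n}11.npz',**d)
t=np.tan(np.radians(16.4))
b=(150,0,490,260)
lat('pics/wrist11.npz',.1044-.15*t,.10,.155,b);lat('pics/wrist11.npz',.1152-.17*t,.175,.19,b)
b=(235,140,330,285)
lat('pics/scene11.npz',.1044-.15*t,.10,.155,b);lat('pics/scene11.npz',.1152-.17*t,.175,.20,b)
"
```

```text
pics/wrist11.npz width 0.1044 mid -0.0029 skew deg 3.06 sd 0.003
pics/wrist11.npz width 0.1045 mid -0.0034 skew deg 0.66 sd 0.0001
pics/scene11.npz width 0.1005 mid 0.0002 skew deg -0.85 sd 0.0011
pics/scene11.npz width 0.1009 mid -0.0002 skew deg 0.42 sd 0.0005
```

>>> send_rows([
  [1, [0, 0, 0], 0],
  [1, [0, 0, 0], 0],
  [1, [0, 0, 0], 0],
  [1, [0, 0, 0], 0],
], newtons=20)

```text
t: 39.33
tool_pos: [0.4997, -0.0059, 0.1314]
tool_rot: [3.139, 0.133, -0.0]
contact_force: [0.5, -0.5, -1.1]
opening: 0.0135
grip_force: 23.1
```

>>> send_rows([
  [1, [0.1, 0, 0.03], 0],
  [1, [0.1, 0, 0.03], 0],
  [1, [0.1, 0, 0.03], 0],
  [1, [0.1, 0, 0.03], 0],
  [1, [0, 0, 0], 0],
  [1, [0, 0, 0], 0],
])

```text
t: 40.08
tool_pos: [0.5038, -0.0054, 0.1302]
tool_rot: [-3.139, -0.133, -0.0]
contact_force: [1.3, 0.3, -1.4]
opening: 0.0138
grip_force: 22.9
```

```bash
python3 -c "
from prof import *
pull()"
```

```text
pull N -1.68 [ 1.32  0.32 -1.39] torque [ 0.01 -0.09 -0.02] [ 0.5038 -0.0054  0.1302]
```

>>> send_rows([
  [1, [0.07, 0, 0.022], 0],
  [1, [0.07, 0, 0.022], 0],
  [1, [0, 0, 0], 0],
])

```text
t: 40.45
tool_pos: [0.5052, -0.0053, 0.1298]
tool_rot: [-3.139, -0.133, 0.0]
contact_force: [0.1, 1.3, -1.9]
opening: 0.0135
grip_force: 22.9
```

>>> send_rows([
  [1, [0.05, 0, 0.06], 0],
  [1, [0.05, 0, 0.03], 0],
  [1, [0, 0, 0], 0],
])

```text
t: 40.83
tool_pos: [0.5064, -0.0053, 0.1294]
tool_rot: [3.139, 0.133, 0.001]
contact_force: [-1.1, -0.4, 1.4]
opening: 0.0135
grip_force: 23.4
```

>>> send_rows([
  [1, [0.05, 0, 0.015], 0],
  [1, [0.05, 0, 0.015], 0],
  [1, [0, 0, 0], 0],
])

```text
t: 41.2
tool_pos: [0.5074, -0.0052, 0.1291]
tool_rot: [3.139, 0.133, 0.001]
contact_force: [-0.5, -0.5, 3.5]
opening: 0.0138
grip_force: 23.6
```

>>> send_rows([
  [1, [0.05, 0, 0.01], 0],
  [1, [0.05, 0, 0.01], 0],
  [1, [0, 0, 0], 0],
])

```text
t: 41.58
tool_pos: [0.5084, -0.0051, 0.1288]
tool_rot: [3.139, 0.133, 0.001]
contact_force: [-2.5, -0.9, 4.3]
opening: 0.0133
grip_force: 23.8
```

>>> send_rows([
  [1, [0.05, 0, -0.02], 0],
  [1, [0, 0, 0], 0],
  [1, [0, 0, 0], 0],
])

```text
t: 41.95
tool_pos: [0.5087, -0.0051, 0.1287]
tool_rot: [3.139, 0.133, 0.0]
contact_force: [-0.5, -0.5, 2.9]
opening: 0.0134
grip_force: 23.7
```

>>> send_rows([
  [1, [0.05, 0, -0.01], 0],
  [1, [0.02, 0, 0], 0],
  [1, [0, 0, 0], 0],
])

```text
t: 42.32
tool_pos: [0.5088, -0.005, 0.1286]
tool_rot: [3.139, 0.133, -0.002]
contact_force: [-3.9, -1.2, 5.5]
opening: 0.0134
grip_force: 23.8
```

>>> send_rows([
  [1, [0.005, 0, -0.03], 0],
  [1, [0, 0, 0], 0],
  [1, [0, 0, 0], 0],
  [1, [0, 0, 0], 0],
])

```text
t: 42.82
tool_pos: [0.5089, -0.005, 0.1286]
tool_rot: [-3.139, -0.133, 0.002]
contact_force: [-5.0, -2.0, 1.9]
opening: 0.0136
grip_force: 23.5
```

```bash
python3 -c "
from prof import *
pull()"
```

```text
pull N 5.47 [-4.98 -1.97  1.92] torque [-0.25  0.76  0.03] [ 0.5089 -0.005   0.1286]
```

Holding at about 5.5 N with no movement. I'll hold a little longer, release, lift clear and check.

>>> send_rows([
  [1, [0, 0, 0], 0],
  [1, [0, 0, 0], 0],
  [1, [0, 0, 0], 0],
  [1, [0, 0, 0], 0],
])

```text
t: 43.32
tool_pos: [0.5089, -0.005, 0.1286]
tool_rot: [-3.139, -0.133, 0.002]
contact_force: [-4.7, -1.7, 2.4]
opening: 0.0135
grip_force: 23.5
```

>>> send_rows([
  [1, [-0.02, 0, 0], 0],
  [2.2, [0, 0, -0.05], 0],
  [3, [0, 0, 0], 0],
  [3, [0, 0, -1], 0],
  [3, [0, 0, -4], 0],
  [3, [0, 0, -5], 0],
  [3, [0, 0, -4], 0],
  [3, [0, 0, 0], 0],
  [3, [0, 0, 0], 0],
])

```text
t: 44.45
tool_pos: [0.5091, -0.0049, 0.2696]
tool_rot: [-3.139, -0.133, -0.001]
contact_force: [-0.1, -0.2, 0.1]
opening: 0.0303
grip_force: 0.0
```

```bash
python3 -c "
from prof import *
from lat import lat
for n in('wrist','scene'):
    d=ctrl.get_image(n);np.savez(f'pics/{n}12.npz',**d)
    if n=='wrist':cv2.imwrite('pics/w12.png',d['frame'][:,:,::-1])
t=np.tan(np.radians(16.4));to(ctrl.get_obs(),None,0)
for f,b in(('pics/wrist12.npz',(200,0,440,290)),('pics/scene12.npz',(235,130,330,285))):
    lat(f,.0725-.06*t,.02,.07,b);lat(f,.1044-.15*t,.09,.145,b);lat(f,.1152-.17*t,.17,.23,b)
cams('side',lat=(-.05,-.02))
cams('side',lat=(.02,.05))
"
```

```text
tcp [ 0.5085 -0.0049  0.268 ] yaw 4.85 q6 76.2 F [ 0.25 -0.76 -1.09] open 0.0299 grip 0.0
pics/wrist12.npz width 0.1039 mid -0.0033 skew deg 0.79 sd 0.0003
pics/wrist12.npz width 0.1042 mid -0.0032 skew deg -0.22 sd 0.0001
pics/wrist12.npz width 0.1038 mid -0.0039 skew deg 0.57 sd 0.0005
pics/scene12.npz width 0.1013 mid 0.0 skew deg 0.07 sd 0.0004
pics/scene12.npz width 0.1004 mid 0.0001 skew deg -1.74 sd 0.0015
pics/scene12.npz width 0.1013 mid 0.0001 skew deg 2.03 sd 0.0012
0.08 5 [22.5 24.  26.3]; 0.09 7 [22.5 22.9 23.2]; 0.1 6 [22.  23.7 23.8]; 0.11 11 [21.1 21.5 23.1]; 0.12 12 [20.7 21.6 22.5]; 0.13 10 [19.3 21.7 22.4]; 0.14 5 [20.  20.5 21.5]; 0.15 4 [20.5 21.3 22.3]; 0.16 5 [23.2 23.6 23.7]; 0.17 9 [23.1 24.9 25.6]; 0.18 10 [22.1 23.1 23.8]; 0.19 10 [22.2 22.4 22.6]; 0.2 16 [21.  22.  22.8]; 0.21 18 [19.5 21.  21.8]; 0.22 15 [19.9 20.4 21.5]; 0.23 15 [18.5 19.6 20.6]; 0.24 16 [17.8 19.3 20.1]; 0.25 14 [17.3 18.3 19. ]; 0.26 17 [17.3 17.5 18.2]; 0.27 31 [ 9.1 15.4 16.9]; 0.28 16 [0.7 1.7 2.5]; 0.29 15 [-0.3  1.6  2.3]; 
0.07 17 [ 0.9 19.7 20.7]; 0.08 11 [21.3 22.9 24.2]; 0.09 12 [23.  24.1 25. ]; 0.1 12 [22.1 23.6 24.4]; 0.11 19 [19.9 22.7 23. ]; 0.12 21 [14.  21.4 22.7]; 0.13 23 [19.4 20.7 21.5]; 0.14 20 [17.5 20.5 20.9]; 0.15 16 [17.4 20.2 20.9]; 0.16 15 [19.6 23.4 24.5]; 0.17 13 [21.8 23.  24.1]; 0.18 17 [21.1 22.7 23.3]; 0.19 28 [ 6.4 20.4 21.7]; 0.2 18 [16.1 20.8 22.1]; 0.21 25 [18.9 20.7 22.2]; 0.22 20 [ 2.7 19.7 20.7]; 0.23 17 [17.3 19.5 20.7]; 0.24 22 [17.6 18.1 20.2]; 0.25 19 [17.5 18.4 19.5]; 0.26 17 [15.6 16.3 17.6]; 0.27 39 [ 8.8 14.8 16.9]; 0.28 18 [0.5 1.3 1.9]; 0.29 16 [-0.7  1.5  2.1];
```

View pics/w12.png

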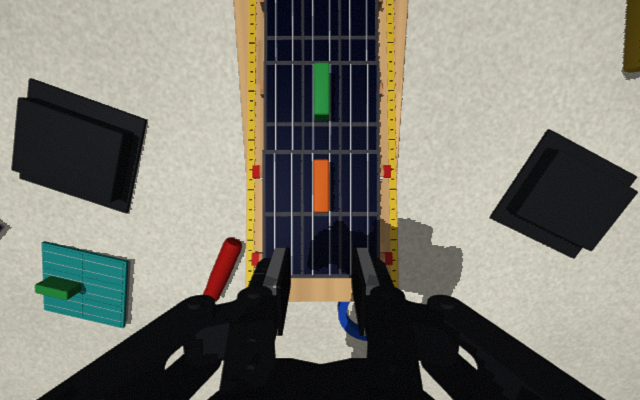

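The last view shows the green rib at (321,90) and the orange rib at (321,186), collinear, with both plates flat and square.

```bash
python3 -c "
from station import ctrl
print(ctrl.finish_job())"
```

```text
the job is handed in; nothing more can be done
None
```

Both shingles are hung and the job was handed in at about 45 s: each nib is caught, held a downhill pull without its batten moving (green about 6.4 N after I re-hung it 2.7 mm sideways, orange about 5.5 N), and by camera they lie flat and within about 1 mm of the bottom shingle's line.

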